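# Load a test cartridge and hold its carrier home on a reader dock

### The arm

A 6-joint arm with a two-finger parallel gripper is mounted at the origin on a cart in front of the work surface, level with it; the furniture and walls round the work are solid. World frame = base frame: x ahead of the robot, y to its left, z up, the work surface at z = 0. Lengths are in m, angles in rad, forces in N, time in s.
With the tool pointing down it reaches from about 0.35 to 0.775 m from the base axis. Payload 7.3 kg.
Tool frame: the origin (TCP) lies at the centre of the arm's flange, where the gripper is bolted on; the fingertips stand 178 mm ahead of it and the grasp point (between the pads) lies 159 mm ahead of it; z points along the fingers, y is the line along which they close (so a half turn about z gives the same grasp; the last joint's range is limited). The gripper opens to 92 mm and grips with 3 to 60 N. Pads are 19 mm wide; open, the fingers measure 130 mm over their backs; the gripper's body (75 mm by 190 mm) begins 47 mm behind the grasp point.
Start: joints at [0.988, 0.342, 1.524, -0, 1.275, -0.146], TCP at [0.222, 0.476, 0.405] pointing down, gripper open.
Joint ranges: [-2.53, 2.53], [-0.77, 2.02], [0.04, 2.7], [-1, 4.14], [0.28, 2.66], [-3.11, 3.11]. Speed limits (rad/s): [2.57, 2.57, 3.14, 3.14, 3.14, 3.14].

### API

Orientations are given as [roll, pitch, yaw] about the fixed x, y, z axes, in that order (R = Rz(yaw) Ry(pitch) Rx(roll)).
In Python, from cell import telemetry, vision, ticket gives the robot as it stands.
- The arm moves only by the shell command python3 -m crank 'ROWS' [FORCE]. ROWS is JSON, a list of rows, each a list of 5 numbers: the gripper command: -1 is shut, 1 is fully open, values between are in proportion, then the shift along the tool's x, y, z in mm, then the turn about the tool's z in rad. In form: [[fingers, dx, dy, dz, roll], ...]. A call has 1 to 12 rows; each row is the pose to reach, as a shift and turn from the pose commanded when the call began, along the tool's axes at that moment; what a row does not reach only later rows make up. A row lasts 1/12 s, in which the tool goes at most 41.7 mm and 7.16 degrees, less where a joint would pass 70% of its speed; a pose out of reach is approached as far as the arm can. A call with a gripper value outside its range is refused whole. The fingers move at their own pace and stop on an object; FORCE is the grip in N (left out, the last holds). Time passes only in rows, so rows that repeat a pose let the fingers close. It gives the time, the measured TCP pose, the force, the opening and the grip force at its end, in the units of the state.
- telemetry.observe(): the state, without advancing time (a new reading comes with each control period).
- vision.read_camera(name): name is "scene" or "top"; returns (picture, depth): 480x640x3 uint8, red, green, blue; 480x640 float32, m along the optical axis (not along the pixel's ray), 0 where there is no reading.
- vision.get_calibration(name): a dict with "camera_matrix" (3x3 intrinsics, pixels), "rvec" (rotation vector, rad) and "tvec" (3), from world to camera coordinates, as OpenCV has them. Camera axes: x right, y down, z forward; pixel columns grow to the right and rows downward; lengths in m; the calibration is good to about 2 mm. A picture is of the moment at which its call begins. get_calibration takes no time and is no camera call.
- ticket.hand_in(): hands the job in; it is judged then, once.
The state is a dict: "time": time; "qpos": joint angles; "qvel": joint speeds; "joint_efforts": joint torques, N m; "tool_pos": TCP position; "tool_rot": TCP orientation; "contact_force": force on the tool from outside, world axes, zero at the start; "torque": the same for the moment, N m; "opening": finger opening in m; "grip_force": force on a finger pad.
Only numpy, scipy, OpenCV 4.12 (cv2) and the standard library are available. Lean on these libraries where they do the work, as an engineer would, in place of code of your own. Each camera call takes 0.05 s, during which the arm holds its last target. There are 200 camera calls.

### The job

Load the clear test cartridge for a reading: while the grey carrier still stands clear of the reader's gold pins, lay the cartridge flat and square in the carrier's pocket and let go of it. Then press on the carrier's thumb ledge, fingers off the cartridge, with one firm, unhurried diagonal push (about 15 N down and 15 N forward) that drives the sprung pins in and holds the carrier flat on the bed and flush against the fence at once. The reading runs while it is pressed, so finish still holding that push, and leave the timer, the strip canister and the yellow-lidded cup where they are.

Things in the scene. Friction and masses are not known exactly. Their poses are not given: they have to be found in the camera images.
- cartridge_center (a point): Clear flat test cartridge, 44 x 62 mm, 8 mm thick (details on top rise to 10), 22 g, loose on the bench, flat. Point: its centre, 4 mm above its underside. Its x axis runs along the 44 mm width, y along the 62 mm length, z up. Pinch it across the 44 mm width. Either end may face the fence.
- carrier_pocket (a point): Centre of the pocket floor of the grey carrier (loose sled, 116 x 90 mm, 220 g). x runs along the carrier to its rear (towards the fence), y left, z up. Pocket 65.5 mm along x by 47.5 along y, 7 mm deep, mouth bevelled 2.5 mm, so the cartridge lies lengthwise along x and stands 1 mm proud. Mid-length both sides have finger slots 34 mm wide (x), open to the outside, floor level with the pocket floor.
- carrier_ledge (a point): Inner corner of the carrier's thumb ledge, mid-width, axes as the carrier's: the flat ledge runs from here 29 mm to -x (to the front edge), 90 mm wide, its top 10 mm above the carrier's underside; the blue thumb bar (60 mm wide, 7 mm thick) rises 20 mm from here. Fingertips set in this corner push the bar to +x and the ledge down. 42 mm from here to the pocket centre along x.
- carrier_rear (a point): Foot of the carrier's rear face, mid-width, at the underside; axes as the carrier's. 87 mm behind the ledge corner. This face (17 mm high, gold pads) comes flush against the fence. The carrier slides easily on the slick bed (friction about 0.15); it starts 15 to 40 mm short of the fence.
- fence_foot (a point): Foot of the dock's fence face, mid-width, level with the bed top (12 mm above the bench). x points square into the fence, y left, z up. The dock is fixed. Fence 30 mm above the bed; behind it a white housing up to 65 mm above the bench. Guide rails 8 mm high, 96 mm apart, run along the bed either side of the carrier (3 mm play each side). Bed reaches 179 mm to -x.
- dock_pins (a joint): Row of five gold spring pins in the fence, 7 mm above the bed, sliding along x. 0 = fully out, 4 mm proud of the fence; 0.004 m = pushed in flush with it by the carrier. Together they push back with 2.5 N when out and 3.5 N when flush, enough to drive an unheld carrier off the fence.
- timer: Cream kitchen-type timer with grey and red buttons, 62 x 66 x 18 mm, lying on the bench; loose bystander. Origin: centre of its underside.
- strips: White canister of test strips with green cap, 42 x 37 x 113 mm, standing beyond the dock to the left; loose bystander. Origin: centre of its underside.
- cup_yellow: Specimen cup with yellow lid, 62 mm across, 69 mm high, standing to the right of the dock; loose bystander. Origin: centre of its underside.
There are look-alikes about, which are no part of the job. Of the things that look like the part that bears cartridge_center, the middle-sized one is meant.

How it is judged:
On the way:
1. the cartridge lies flat and square in the pocket, let go, while the carrier is still clear of the contact pins (horizontal distance between cartridge_center and carrier_pocket below 0.003 m and z of cartridge_center in the frame of carrier_pocket between 0.0025 and 0.0055 m and angle between the y axis of cartridge_center and the x axis of carrier_pocket, either way round below 0.07 rad and angle between the z axis of cartridge_center and the z axis of carrier_pocket, either way round below 0.03 rad and contact force between the arm and cartridge below 0.05 N and value of joint dock_pins below 0.001 m and x of carrier_rear in the frame of fence_foot below -0.005 m), for 0.2 s.
At the end, for the whole second after the job is handed in: Ends held by the fingers (>4 N): carrier rear within 2 mm of the fence, square and flat (0.03, 0.02 rad), pins in >3 mm, >2 N on the fence, >9 N on the bed, at rest; cartridge flat in the pocket (3 mm, 0.07 rad), untouched; timer, canister and cup within 30 mm of their starts (horizontal distance between cartridge_center and carrier_pocket below 0.003 m and z of cartridge_center in the frame of carrier_pocket between 0.0025 and 0.0055 m and angle between the y axis of cartridge_center and the x axis of carrier_pocket, either way round below 0.07 rad and angle between the z axis of cartridge_center and the z axis of carrier_pocket, either way round below 0.03 rad and x of carrier_rear in the frame of fence_foot above -0.002 m and value of joint dock_pins above 0.003 m and angle between the x axis of carrier_rear and the x axis of fence_foot, either way round below 0.03 rad and angle between carrier_rear's own z axis and vertical below 0.02 rad and z of carrier_rear in the frame of fence_foot below 0.0015 m and contact force between carrier and dock_fence above 2 N and contact force between carrier and dock_bed above 9 N and contact force between the fingers and carrier above 4 N and contact force between the arm and cartridge below 0.05 N and linear speed of carrier below 0.01 m/s and distance of each of timer, strips, cup_yellow from where it was at the start of the episode below 0.03 m); the arm keeps its last pose, push and grip.
It fails at once if the timer is knocked away (over 30 mm) or over (distance of timer from where it was at the start of the episode above 0.03 m or angle between timer's own z axis and vertical above 0.4 rad).
It fails at once if the canister of test strips is knocked away (over 30 mm) or over (distance of strips from where it was at the start of the episode above 0.03 m or angle between strips's own z axis and vertical above 0.4 rad).
It fails at once if the yellow-lidded cup is knocked away (over 30 mm) or over (distance of cup_yellow from where it was at the start of the episode above 0.03 m or angle between cup_yellow's own z axis and vertical above 0.4 rad).
It fails at once if the carrier is rammed: over 60 N on the fence or the bed (contact force between carrier and dock_fence above 60 N or contact force between carrier and dock_bed above 60 N).
It also fails if it takes over 51 s, if anything falls off the work surface, if the arm or the gripper's body presses on something with over 40 N, if the wrist force passes 120 N, or if a joint passes its speed limit or range.

## Working session

There is one attempt and no reset: what is moved stays moved. The work goes in short steps, Python scripts to look and compute and a shell command to move; the robot and the scene stay as the last step left them, time stands still between calls to the robot, and variables do not carry over. Pictures are saved under pics/ and viewed, at most 10 in all, crops included, and the job is handed in when it is done.

```bash
mkdir -p pics; ls; python3 - <<'E'
from cell import telemetry, vision
import cv2,numpy as np
print(telemetry.observe())
for n in("scene","top"):
    p,d=vision.read_camera(n); cv2.imwrite(f"pics/{n}0.png",p[:,:,::-1]); np.save(f"{n}0.npy",d)
    c=vision.get_calibration(n); print(n,{k:np.array(v).round(4).tolist() for k,v in c.items()})
E
```

```text
pics
{'time': 0.0, 'qpos': array([ 9.87995191e-01,  3.42692734e-01,  1.52505554e+00,  2.46188936e-05,
        1.27537685e+00, -1.46006311e-01]), 'qvel': array([-0.00139497, -0.00064138, -0.00065286, -0.00048953,  0.00142041,
       -0.00029027]), 'joint_efforts': array([-2.01436691e-03, -4.31232655e+01, -2.44217581e+01,  7.16942246e-02,
        5.59248368e-02, -1.79287858e-04]), 'tool_pos': array([0.22199184, 0.47559303, 0.40404687]), 'tool_rot': array([-3.14007992e+00, -2.46246459e-04,  2.70479046e+00]), 'contact_force': array([-0.5611003 , -0.54593494, -1.10106642]), 'torque': array([-0.0260387 , -0.03146449,  0.03947415]), 'grip_force': 0.0, 'opening': 0.09142235866615674}
scene {'camera_matrix': [[462.7051, 0.0, 318.222], [0.0, 462.7051, 239.5957], [0.0, 0.0, 1.0]], 'rvec': [0.8162, -2.6847, 0.9512], 'tvec': [0.4819, 0.1896, 1.0641]}
top {'camera_matrix': [[588.7736, 0.0, 306.8269], [0.0, 588.7736, 247.2579], [0.0, 0.0, 1.0]], 'rvec': [2.1179, -2.115, 0.2218], 'tvec': [0.0938, 0.5017, 1.1716]}
```

View pics/top0.png

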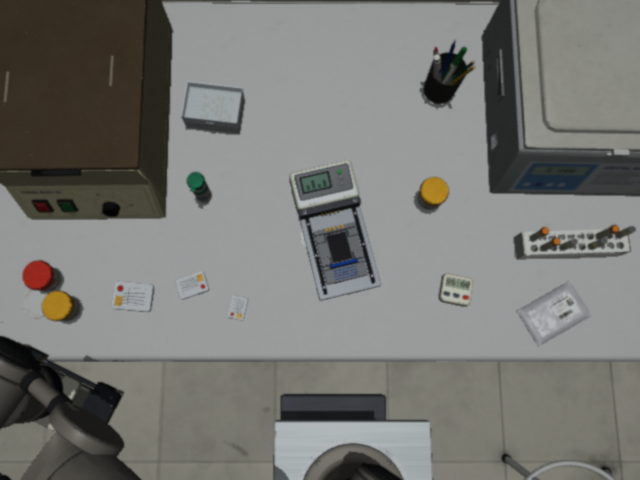

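View pics/scene0.png

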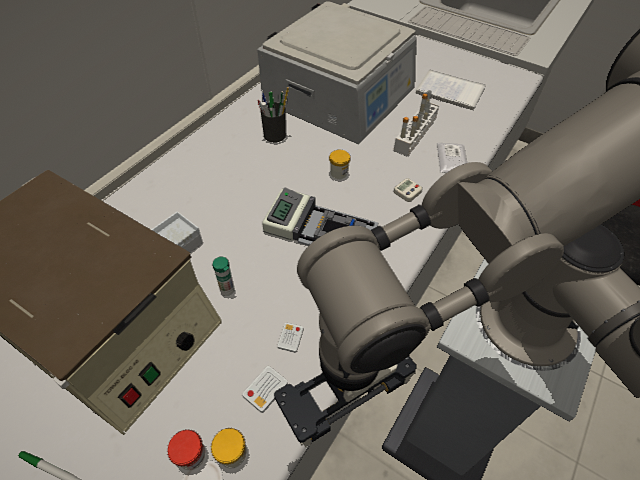

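The top view shows three cartridges: large at (132,297), middle at (193,285) and small at (237,307). The dock is at (335,190) with the carrier at (340,250). The middle one is meant, so I'll enlarge it and the carrier.

```bash
python3 - <<'E'
import cv2,numpy as np
t=cv2.imread("pics/top0.png");s=cv2.imread("pics/scene0.png")
r=lambda im,x,y,w,h,k:cv2.resize(im[y:y+h,x:x+w],None,fx=k,fy=k,interpolation=cv2.INTER_CUBIC)
a=r(t,290,200,100,100,5) # 500x500
b=r(t,165,260,60,50,5) # 300x250
c=r(s,265,310,60,50,5)
cv2.imwrite("pics/crop0.png",np.hstack([a,np.vstack([b,c])]))
E
```

```text
(no output)
```

View pics/crop0.png

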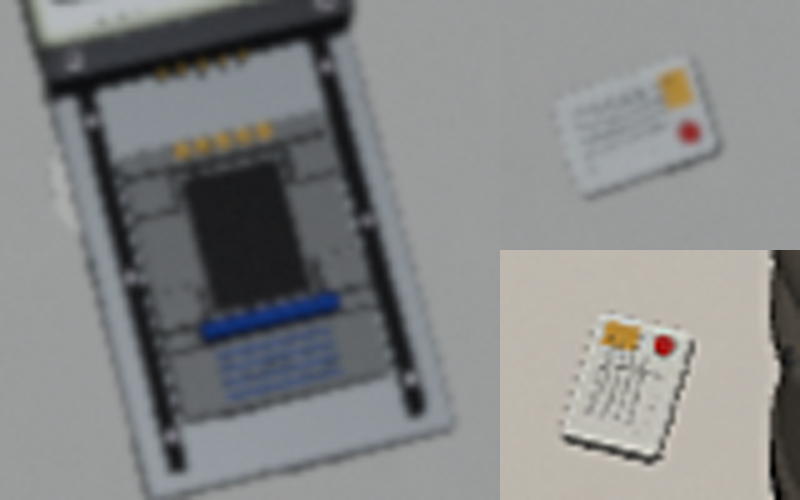

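The crops show the cartridge corners (top-crop x offset 500) at (556,103), (694,55), (722,150) and (585,197). The carrier's pocket, pads and rails are also clear, with the bar at (202,330)-(340,300).

```bash
cat > h.py <<'E'
import cv2,numpy as np
from cell import vision
def cam(n):
    c=vision.get_calibration(n);K=np.array(c["camera_matrix"]);R=cv2.Rodrigues(np.array(c["rvec"],float))[0];t=np.array(c["tvec"],float).ravel();return K,R,t
def plane(n,uv,z):
    K,R,t=cam(n);C=-R.T@t;uv=np.atleast_2d(uv).astype(float)
    d=(R.T@np.linalg.inv(K)@np.c_[uv,np.ones(len(uv))].T).T
    return C+d*((z-C[2])/d[:,2])[:,None]
def dep(n,uv,D):
    K,R,t=cam(n);uv=np.atleast_2d(uv).astype(float)
    z=np.array([np.median(D[int(round(v))-1:int(round(v))+2,int(round(u))-1:int(round(u))+2]) for u,v in uv])
    return (R.T@((np.linalg.inv(K)@np.c_[uv,np.ones(len(uv))].T)*z-t[:,None])).T
def tri(u1,u2):
    P=[K@np.c_[R,t] for K,R,t in (cam("top"),cam("scene"))]
    X=cv2.triangulatePoints(P[0],P[1],np.array(u1,float).reshape(2,1),np.array(u2,float).reshape(2,1)).ravel();return X[:3]/X[3]
def crop(pts,x,y,k): return (np.array(pts,float)+.5)/k-.5+[x,y]
E
python3 - <<'E'
from h import *
np.set_printoptions(precision=4,suppress=True)
D=np.load("top0.npy")
c=crop([(56,103),(194,55),(222,150),(85,197)],165,260,5)
w=plane("top",c,.009);print("cart",w,w.mean(0),"depth",dep("top",[c.mean(0)],D))
d1=w[1]-w[0];d2=w[2]-w[3];print("len",np.linalg.norm(d1),np.linalg.norm(d2),np.linalg.norm(w[2]-w[1]),"yaw",np.degrees([np.arctan2(*d[1::-1]) for d in(d1,d2,w[1]-w[2],w[0]-w[3])]))
red=crop([(190,132)],165,260,5)[0];gold=crop([(176,87)],165,260,5)[0]
print("tri red",tri(red,crop([(163,95)],265,310,5)[0]),"gold",tri(gold,crop([(120,86)],265,310,5)[0]),plane("top",[red,gold],.009))
g=lambda p:crop(p,290,200,5)
for nm,p,z in [("railL",[(178,470),(88,95)],.02),("railR",[(415,415),(318,40)],.02),("bed front",[(150,497),(455,425)],.012),("carr rear L,R",[(112,160),(315,110)],.029),("carr front",[(187,420),(390,375)],.022),("bar top rear edge L,R",[(202,325),(338,293)],.042),("pocket rear",[(185,180),(285,155)],.022),("pads",[(182,150),(265,130)],.029)]:
    w=plane("top",g(p),z);d=w[1]-w[0];print(nm,w[:,:2].tolist(),w.mean(0)[:2],"len",np.linalg.norm(d),"ang",np.degrees(np.arctan2(d[1],d[0])))
print("depths pocket,ledge,rearbed,bench",dep("top",g([(245,235),(275,365),(220,90),(20,400)]),D))
E
```

```text
cart [[0.4383 0.3723 0.009 ]
 [0.459  0.3145 0.009 ]
 [0.4183 0.3012 0.009 ]
 [0.3983 0.3582 0.009 ]] [0.4285 0.3365 0.009 ] depth [[0.4284 0.3366 0.0089]]
len 0.06138263461311973 0.060459275875575105 0.042823492129691755 yaw [-70.2598 -70.6527  18.119   19.3526]
tri red [0.4258 0.3146 0.0115] gold [0.445  0.3213 0.0105] [[0.426  0.315  0.009 ]
 [0.4453 0.3216 0.009 ]]
railL [[0.40881388610966896, 0.055675142680220314], [0.5709319707591286, 0.09352351546268488]] [0.4899 0.0746] len 0.16647754410937762 ang 13.141000283474547
railR [[0.43223075695301505, -0.04427316124281269], [0.5956689237228745, -0.005884530240456182]] [ 0.5139 -0.0251] len 0.16788603678486033 ang 13.218126515028066
bed front [[0.39837543728637237, 0.06724338688423578], [0.4291441083136248, -0.062076522304300746]] [0.4138 0.0026] len 0.13292986883810057 ang -76.61663611739776
carr rear L,R [[0.5401176009624751, 0.08334804319922456], [0.5622130426970351, -0.003354761037454898]] [0.5512 0.04  ] len 0.0894739336787497 ang -75.70299460133839
carr front [[0.42967331424551636, 0.051850069260032], [0.4489330823216968, -0.033862867246578804]] [0.4393 0.009 ] len 0.08785013460965528 ang -77.33593270891652
bar top rear edge L,R [[0.46666816906418773, 0.046157830619252715], [0.48031026529430854, -0.010668633779123748]] [0.4735 0.0177] len 0.058441028786049135 ang -76.50069670675094
pocket rear [[0.5330493302261762, 0.052070187398841776], [0.544106292488207, 0.009192202436279079]] [0.5386 0.0306] len 0.04428067308559939 ang -75.5401350673912
pads [[0.5445484570273732, 0.05354535965860848], [0.5533818161716606, 0.018102339883329932]] [0.549  0.0358] len 0.03652719376796898 ang -76.00544595393937
depths pocket,ledge,rearbed,bench [[0.5088 0.0268 0.0237]
 [0.4532 0.0146 0.0218]
 [0.5748 0.0364 0.0139]
 [0.4409 0.1224 0.003 ]]
```

```bash
cat >> h.py <<'E'
def go(x,y,z,yaw):
    from cell import telemetry
    from scipy.spatial.transform import Rotation as Ro
    s=telemetry.observe();R=Ro.from_euler("xyz",s["tool_rot"]).as_matrix()
    d=R.T@(np.array([x,y,z])-s["tool_pos"])*1000
    yw=np.arctan2(R[1,0],R[0,0]);r=-(np.radians(yaw)-yw);r=(r+np.pi)%(2*np.pi)-np.pi
    print("pos",s["tool_pos"].round(4),"yaw",np.degrees(yw).round(2),"F",s["contact_force"].round(1),"open",s["opening"],"grip",s["grip_force"],"j6",s["qpos"][5].round(2),"t",s["time"]);print("shift",d.round(1),"roll",r.round(3))
E
python3 -c "
from h import *
go(.4285,.3365,.26,109.3)"
```

```text
pos [0.222  0.4756 0.4041] yaw 154.97 F [-0.5 -0.1  1. ] open 0.09181925183154681 grip 0.0 j6 -0.15 t 0.1
shift [-246.   -38.5  144.1] roll 0.797
```

```bash
python3 -m crank '[[0.4,-35,-5,20,0.11],[0.4,-70,-11,41,0.23],[0.4,-105,-16,62,0.34],[0.4,-140,-22,82,0.46],[0.4,-176,-28,103,0.57],[0.4,-211,-33,124,0.69],[0.4,-246,-38.5,144,0.797],[0.4,-246,-38.5,144,0.797],[0.4,-246,-38.5,144,0.797]]' 10
python3 - <<'E'
from h import *
go(.4285,.3365,.18,109.3)
ims=[]
for n in("top","scene"):
    p,d=vision.read_camera(n);np.save(n+"1.npy",d);cv2.imwrite(f"pics/{n}1.png",p[:,:,::-1]);ims.append(p[:,:,::-1])
r=lambda im,x,y,w,h,k:cv2.resize(im[y:y+h,x:x+w],None,fx=k,fy=k,interpolation=cv2.INTER_CUBIC)
cv2.imwrite("pics/crop1.png",np.hstack([r(ims[0],150,230,100,120,4),r(ims[1],250,270,100,120,4)]))
E
```

```text
time: 0.85
tool_pos: [0.4297, 0.3354, 0.2591]
tool_rot: [-3.138, 0.001, 1.905]
contact_force: [0.3, 0.4, -0.4]
opening: 0.064
grip_force: 0.0
pos [0.4297 0.3354 0.2591] yaw 109.14 F [ 0.3  0.4 -0.4] open 0.06397686311710067 grip 0.0 j6 0.19 t 0.85
shift [ 1.5 -0.5 79.1] roll -0.003
```

View pics/crop1.png

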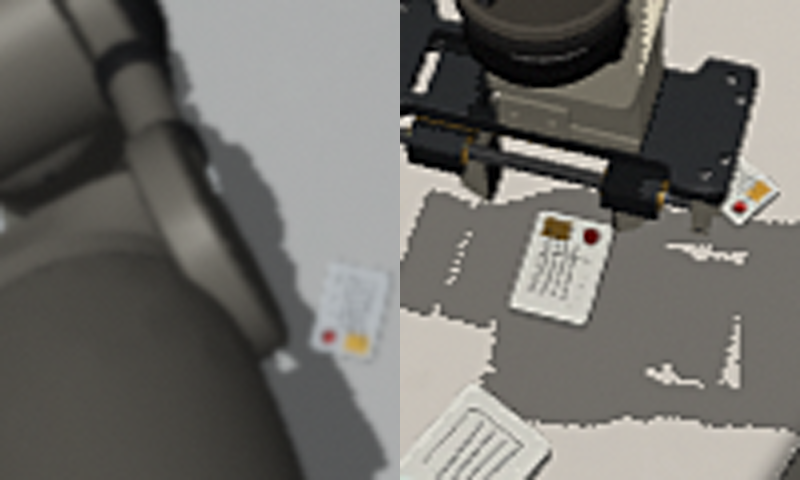

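The scene view shows the mid cartridge between and below the open fingers, with corners at crop (540,210), (615,228), (583,325) and (509,305). I'll check the centre from this camera too.

```bash
python3 - <<'E'
from h import *
np.set_printoptions(precision=4,suppress=True)
c=crop([(140,210),(215,228),(183,325),(109,305)],250,270,4)
w=plane("scene",c,.008);print(w,w.mean(0),[np.degrees(np.arctan2(*(w[a]-w[b])[1::-1])) for a,b in((3,0),(2,1),(0,1),(3,2))],np.linalg.norm(w[0]-w[1]),np.linalg.norm(w[0]-w[3]))
go(*w.mean(0)[:2],.1800,109.3)
E
```

```text
[[0.4602 0.3158 0.008 ]
 [0.4186 0.3014 0.008 ]
 [0.3997 0.3592 0.008 ]
 [0.4399 0.3722 0.008 ]] [0.4296 0.3371 0.008 ] [np.float64(109.78339153393743), np.float64(108.14053656868877), np.float64(19.041171077847334), np.float64(17.81665169295099)] 0.043997415833244256 0.05995568549661438
pos [0.4283 0.337  0.2608] yaw 109.36 F [-0.7 -0.3  0.6] open 0.06444732314825924 grip 0.0 j6 0.19 t 0.95
shift [-0.4  1.3 80.8] roll 0.001
```

```bash
python3 -m crank '[[0.4,0,0.5,20,0],[0.4,0,0.5,40,0],[0.4,0,0.5,60,0],[0.4,0,0.5,72,0],[0.4,0,0.5,79,0],[0.4,0,0.5,79,0],[0.4,0,0.5,79,0]]' 10; python3 -c "
from h import *
go(.429,.337,.1800,109.3)"
```

```text
time: 1.53
tool_pos: [0.4288, 0.3377, 0.1825]
tool_rot: [3.141, -0.0, 1.91]
contact_force: [-0.3, -0.3, 0.5]
opening: 0.0642
grip_force: 0.0
pos [0.4288 0.3377 0.1825] yaw 109.41 F [-0.3 -0.3  0.5] open 0.06417358576901358 grip 0.0 j6 0.19 t 1.5333
shift [-0.8 -0.   2.5] roll 0.002
```

```bash
python3 -m crank '[[0.4,-0.5,0,1.5,0],[0.2,-0.5,0,1.5,0],[0,-0.5,0,1.5,0],[-0.5,-0.5,0,1.5,0],[-0.5,-0.5,0,1.5,0],[-0.5,-0.5,0,1.5,0],[-0.5,-0.5,0,1.5,0],[-0.5,-0.5,0,1.5,0]]' 10; python3 -m crank '[[-0.5,0,0,-15,0],[-0.5,0,0,-40,0],[-0.5,0,0,-70,0],[-0.5,0,0,-90,0],[-0.5,0,0,-90,0]]' ; python3 -c "
from h import *
go(.508,.0277,.270,13.5)
go(.508,.0277,.270,193.5)"
```

```text
time: 2.2
tool_pos: [0.4295, 0.3365, 0.1806]
tool_rot: [3.141, -0.0, 1.908]
contact_force: [-1.1, -0.6, 5.5]
opening: 0.0436
grip_force: 10.0
time: 2.62
tool_pos: [0.4303, 0.3371, 0.2743]
tool_rot: [3.134, -0.001, 1.908]
contact_force: [0.4, 0.4, -0.8]
opening: 0.044
grip_force: 10.0
pos [0.4303 0.3371 0.2743] yaw 109.31 F [ 0.4  0.4 -0.8] open 0.0440489038503168 grip 9.999929666519165 j6 0.19 t 2.6167
shift [-317.7  -29.     3.6] roll 1.672
pos [0.4303 0.3371 0.2743] yaw 109.31 F [ 0.4  0.4 -0.8] open 0.0440489038503168 grip 9.999929666519165 j6 0.19 t 2.6167
shift [-317.7  -29.     3.6] roll -1.469
```

```bash
python3 -m crank '[[-0.5,-26,-2,0,-0.122],[-0.5,-53,-5,0,-0.245],[-0.5,-79,-7,0,-0.367],[-0.5,-106,-10,0,-0.49],[-0.5,-132,-12,0,-0.612],[-0.5,-159,-15,0,-0.735],[-0.5,-185,-17,0,-0.857],[-0.5,-212,-20,0,-0.98],[-0.5,-238,-22,0,-1.102],[-0.5,-265,-24,0,-1.225],[-0.5,-291,-27,0,-1.347],[-0.5,-317.7,-29,0,-1.469]]'; python3 -m crank '[[-0.5,0,0,40,0],[-0.5,0,0,40,0],[-0.5,0,0,40,0]]'
python3 - <<'E'
from h import *
go(.508,.0277,.27,193.5)
ims=[]
for n in("top","scene"):
    p,d=vision.read_camera(n);np.save(n+"2.npy",d);cv2.imwrite(f"pics/{n}2.png",p[:,:,::-1]);ims.append(p[:,:,::-1])
r=lambda im,x,y,w,h,k:cv2.resize(im[y:y+h,x:x+w],None,fx=k,fy=k,interpolation=cv2.INTER_CUBIC)
cv2.imwrite("pics/crop2.png",np.hstack([r(ims[0],290,190,100,120,4),r(ims[1],290,170,100,120,4)]))
E
```

```text
time: 3.62
tool_pos: [0.5068, 0.0258, 0.2692]
tool_rot: [3.141, -0.002, -2.9]
contact_force: [0.9, 0.3, 0.3]
opening: 0.0437
grip_force: 10.0
time: 3.87
tool_pos: [0.506, 0.0269, 0.2282]
tool_rot: [3.139, -0.006, -2.908]
contact_force: [0.1, 0.6, 0.0]
opening: 0.0437
grip_force: 10.0
pos [0.506  0.0269 0.2282] yaw -166.61 F [0.1 0.6 0. ] open 0.04369106902303711 grip 9.999952912330627 j6 -1.9 t 3.8667
shift [ -1.9   0.4 -41.9] roll -0.002
```

View pics/crop2.png

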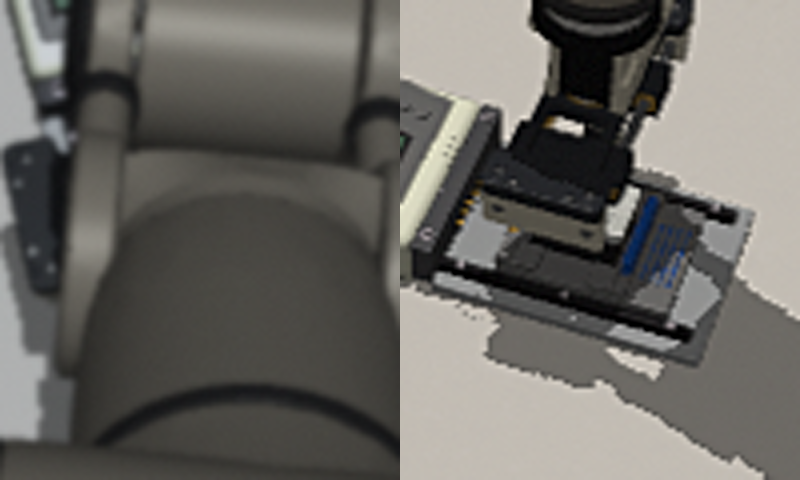

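The scene view shows the cartridge held above the pocket. The carrier's left side and blue bar are visible. A closer crop will give the carrier's place from this camera.

```bash
python3 - <<'E'
import cv2
im=cv2.imread("pics/scene2.png")
cv2.imwrite("pics/crop3.png",cv2.resize(im[200:265,300:380],None,fx=9,fy=9,interpolation=cv2.INTER_CUBIC))
E
```

```text
(no output)
```

View pics/crop3.png

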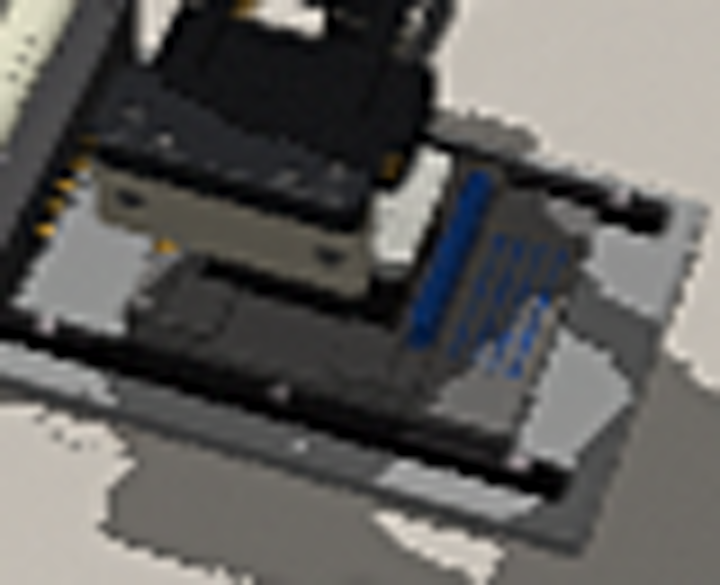

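```bash
python3 - <<'E'
from h import *
np.set_printoptions(precision=4,suppress=True)
g=lambda p:crop(p,300,200,9)
print("front corners",plane("scene",g([(517,428),(590,240)]),.022))
print("bar ends",plane("scene",g([(478,172),(415,340)]),.040))
D=np.load("scene2.npy")
print("bar,ledge,cart depth",dep("scene",g([(450,255),(490,370),(405,235)]),D))
print("cart near corner bits (400,275),(448,150)",plane("scene",g([(385,275),(448,150)]),.052))
print("bed front corners",plane("scene",g([(580,550),(708,208)]),.012))
# depth point cloud of blue pixels in top0
im=cv2.imread("pics/top0.png").astype(int);D=np.load("top0.npy")
u,v=np.meshgrid(np.arange(290,390),np.arange(200,300))
b=im[200:300,290:390];m=(b[...,0]-b[...,2]>60)
uv=np.c_[u[m],v[m]];P=np.array([dep("top",[q],D)[0] for q in uv]);hi=P[:,2]>.03
w=plane("top",uv[hi],.042);print("bar blue",hi.sum(),np.median(P[hi,2]),w.mean(0),w.min(0),w.max(0))
d=np.linalg.svd(w[:,:2]-w[:,:2].mean(0))[2][0];print("bar dir",np.degrees(np.arctan2(d[1],d[0])))
o=np.array([np.cos(np.radians(13.4)),np.sin(np.radians(13.4))])
wx=(w[:,:2]-[.508,.0277])@o;wy=(w[:,:2]-[.508,.0277])@[-o[1],o[0]];print("rel to pocket x",wx.min(),wx.max(),"y",wy.min(),wy.max())
E
```

```text
front corners [[ 0.4293  0.0484  0.022 ]
 [ 0.4469 -0.0232  0.022 ]]
bar ends [[ 0.4803 -0.0131  0.04  ]
 [ 0.4628  0.0505  0.04  ]]
bar,ledge,cart depth [[0.4697 0.0205 0.0428]
 [0.446  0.0353 0.0227]
 [0.4778 0.0333 0.0586]]
cart near corner bits (400,275),(448,150) [[ 0.4774  0.044   0.052 ]
 [ 0.487  -0.0059  0.052 ]]
bed front corners [[ 0.3964  0.0683  0.012 ]
 [ 0.4277 -0.0616  0.012 ]]
bar blue 74 0.04195605532775919 [0.471  0.0169 0.042 ] [ 0.4637 -0.0102  0.042 ] [0.4786 0.0441 0.042 ]
bar dir -76.51126737797793
rel to pocket x -0.04140216374857525 -0.0355925588376464 y -0.029555676331051047 0.026215423056029023
```

```bash
python3 - <<'E'
from h import *
from cell import telemetry
P=[]
for i in range(8):
    vision.read_camera("top");s=telemetry.observe();P.append([*s["tool_pos"],*s["tool_rot"]])
P=np.array(P);print(P.mean(0).round(4),P.std(0).round(4))
y=P[:,5].mean();d=np.array([.5083,.0268])-P[:,:2].mean(0)
print("dx",1e3*d@[np.cos(y),np.sin(y)],"dy",1e3*d@[np.sin(y),-np.cos(y)],"yaw err",193.5-360-np.degrees(y))
E
```

```text
[ 5.0720e-01  2.7500e-02  2.3120e-01 -3.1411e+00  1.7000e-03 -2.9057e+00] [0.0001 0.0001 0.0003 0.0002 0.0004 0.0002]
dx -0.8964971700575445 dy -0.966120316467948 yaw err -0.015581535433682348
```

```bash
python3 -m crank '[[-0.5,-0.9,-0.7,8,0],[-0.5,-0.9,-0.7,16,0],[-0.5,-0.9,-0.7,20,0],[-0.5,-0.9,-0.7,22,0],[-0.5,-0.9,-0.7,24,0],[-0.5,-0.9,-0.7,25,0],[-0.5,-0.9,-0.7,25,0],[-0.5,-0.9,-0.7,25,0]]'; python3 -m crank '[[-0.5,0,0,1,0],[-0.5,0,0,2,0],[-0.5,0,0,2.5,0],[-0.5,0,0,2.5,0],[-0.5,0,0,2.5,0],[-0.5,0,0,2.5,0]]'
```

```text
time: 5.03
tool_pos: [0.5081, 0.0266, 0.2053]
tool_rot: [3.142, 0.0, -2.906]
contact_force: [0.6, -0.8, -0.6]
opening: 0.0441
grip_force: 10.0
time: 5.53
tool_pos: [0.5081, 0.0266, 0.2028]
tool_rot: [3.142, 0.0, -2.906]
contact_force: [-0.6, -0.5, -1.0]
opening: 0.0443
grip_force: 10.0
```

```bash
python3 -m crank '[[-0.5,0,0,0.5,0],[-0.5,0,0,0.8,0],[-0.5,0,0,0.8,0],[-0.5,0,0,0.8,0]]'; python3 -m crank '[[0,0,0,0,0],[0.05,0,0,0,0],[0.1,0,0,0,0],[0.1,0,0,0,0],[0.1,0,0,0,0],[0.1,0,0,-3,0],[0.1,0,0,-10,0],[0.1,0,0,-25,0],[0.1,0,0,-50,0],[0.1,0,0,-80,0]]'
```

```text
time: 5.87
tool_pos: [0.5081, 0.0266, 0.2026]
tool_rot: [-3.141, 0.001, -2.906]
contact_force: [-2.0, -0.1, 6.9]
opening: 0.0438
grip_force: 10.0
time: 6.7
tool_pos: [0.5075, 0.0266, 0.2822]
tool_rot: [3.14, -0.003, -2.906]
contact_force: [0.1, -0.4, -0.4]
opening: 0.0505
grip_force: 0.0
```

```bash
python3 -m crank '[[-0.3,20,0,0,0],[-0.6,40,0,0,0],[-1,60,0,0,0],[-1,80,0,0,0],[-1,90,0,0,0],[-1,90,0,0,0],[-1,90,0,0,0],[-1,90,0,0,0]]' 20
python3 - <<'E'
from h import *
p,d=vision.read_camera("scene");np.save("scene4.npy",d);im=p[:,:,::-1]
cv2.imwrite("pics/scene4.png",im)
cv2.imwrite("pics/crop4.png",cv2.resize(im[200:265,300:380],None,fx=9,fy=9,interpolation=cv2.INTER_CUBIC))
go(.4675-.0145*.972,.0168-.0145*.233,.235,193.5)
E
```

```text
time: 7.37
tool_pos: [0.4216, 0.0056, 0.2824]
tool_rot: [-3.141, 0.002, -2.907]
contact_force: [0.0, 0.6, -0.3]
opening: 0.0026
grip_force: 0.0
pos [0.4216 0.0056 0.2822] yaw -166.52 F [ 0.2  0.8 -0.2] open 0.0010755283790368588 grip 0.0 j6 -1.98 t 7.4167
shift [-32.7   0.2  47.2] roll -0.0
```

View pics/crop4.png

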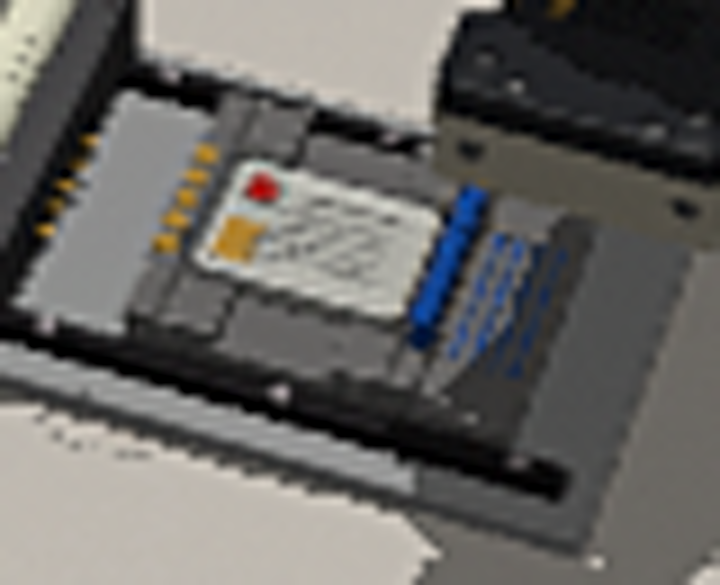

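The cartridge lies square in the pocket at crop (320,240). The carrier still stands clear of the pins and the fingers are off. Next I'll set the closed fingers just in front of the bar, above the ledge, and check flatness by depth.

```bash
python3 - <<'E'
from h import *
D=np.load("scene4.npy");g=lambda p:crop(p,300,200,9)
uv=[q for q in g([(x,y) for x in range(240,400,9) for y in range(190,300,9)]) if True]
P=np.array([dep("scene",[q],D)[0] for q in uv]);P=P[(P[:,2]<.036)&(P[:,2]>.025)]
a=np.linalg.lstsq(np.c_[P[:,:2]-P[:,:2].mean(0),np.ones(len(P))],P[:,2],rcond=None)[0];print("slope",a.round(3),len(P))
E
python3 -m crank '[[-1,-16,0,15,0],[-1,-32.5,0,30,0],[-1,-32.5,0,50,0],[-1,-32.5,0,65,0],[-1,-32.5,0,74,0],[-1,-32.5,0,78,0],[-1,-32.5,0,78,0],[-1,-32.5,0,78,0],[-1,-32.5,0,78,0]]' 20
```

```text
slope [ 0.008 -0.032  0.031] 230
time: 8.17
tool_pos: [0.4526, 0.0131, 0.2047]
tool_rot: [-3.141, 0.002, -2.906]
contact_force: [-0.1, -0.6, -0.7]
opening: 0.0002
grip_force: 0.0
```

```bash
python3 -m crank '[[-1,0,0,1,0],[-1,0,0,2,0],[-1,0,0,3,0],[-1,0,0,4,0],[-1,0,0,4.3,0],[-1,0,0,4.6,0],[-1,0,0,4.6,0],[-1,0,0,4.6,0],[-1,0,0,4.6,0]]'
```

```text
time: 8.92
tool_pos: [0.4522, 0.0132, 0.2002]
tool_rot: [-3.141, 0.001, -2.906]
contact_force: [-2.4, -0.1, 10.5]
opening: 0.0005
grip_force: 5.7
```

```bash
python3 -m crank '[[-1,0,0,-0.2,0],[-1,0,0,-0.3,0],[-1,0,0,-0.3,0],[-1,0,0,-0.3,0],[-1,0,0,-0.3,0],[-1,0,0,-0.3,0],[-1,0,0,-0.3,0],[-1,0,0,-0.3,0]]'; python3 -m crank '[[-1,-1,0,0,0],[-1,-2,0,0,0],[-1,-3,0,0,0],[-1,-4,0,0,0],[-1,-5,0,0,0],[-1,-6,0,0,0],[-1,-6,0,0,0],[-1,-6,0,0,0]]'
```

```text
time: 9.58
tool_pos: [0.4522, 0.0132, 0.2002]
tool_rot: [-3.141, 0.001, -2.906]
contact_force: [-1.7, 1.2, 8.2]
opening: 0.0006
grip_force: 3.9
time: 10.25
tool_pos: [0.458, 0.0145, 0.2002]
tool_rot: [-3.141, 0.0, -2.906]
contact_force: [-2.4, -0.8, 8.6]
opening: 0.0001
grip_force: 4.1
```

```bash
python3 -m crank '[[-1,-2,0,0,0],[-1,-4,0,0,0],[-1,-7,0,0,0],[-1,-10,0,0,0],[-1,-13,0,0,0],[-1,-16,0,0,0],[-1,-19,0,0,0],[-1,-22,0,0,0],[-1,-24,0,0,0],[-1,-26,0,0,0],[-1,-26,0,0,0],[-1,-26,0,0,0]]'; python3 -m crank '[[-1,-1,0,0,0],[-1,-2,0,0.2,0],[-1,-3,0,0.2,0],[-1,-4,0,0.2,0],[-1,-4,0,0.2,0],[-1,-4,0,0.2,0]]'
```

```text
time: 11.25
tool_pos: [0.4831, 0.0206, 0.2003]
tool_rot: [-3.142, -0.0, -2.906]
contact_force: [-2.3, -0.1, 6.9]
opening: 0.0001
grip_force: 4.2
time: 11.75
tool_pos: [0.4863, 0.0215, 0.2002]
tool_rot: [3.141, -0.002, -2.906]
contact_force: [-5.9, -1.6, 14.2]
opening: 0.0002
grip_force: 6.9
```

```bash
python3 - <<'E'
from h import *
p,d=vision.read_camera("scene");im=p[:,:,::-1]
cv2.imwrite("pics/crop5.png",cv2.resize(im[190:265,285:375],None,fx=8,fy=8,interpolation=cv2.INTER_CUBIC))
E
```

```text
(no output)
```

View pics/crop5.png

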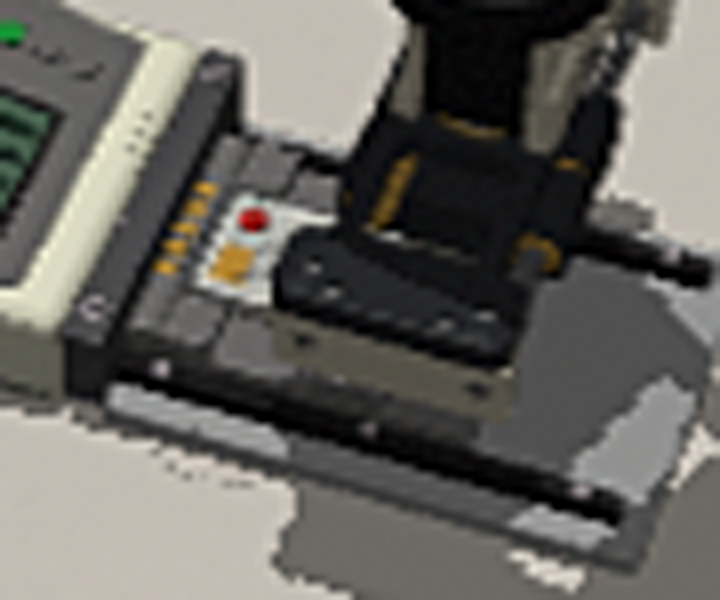

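The carrier is close to the fence with the cartridge still seated. The force is rising, so I'll keep going in small steps.

```bash
python3 -m crank '[[-1,-0.5,0,0,0],[-1,-1,0,0,0],[-1,-1.5,0,0,0],[-1,-2,0,0,0],[-1,-2,0,0,0],[-1,-2,0,0,0]]'; python3 -m crank '[[-1,-0.5,0,0,0],[-1,-1,0,0,0],[-1,-1.5,0,0,0],[-1,-1.5,0,0,0],[-1,-1.5,0,0,0]]'
```

```text
time: 12.3
tool_pos: [0.4873, 0.0217, 0.2002]
tool_rot: [3.141, -0.005, -2.906]
contact_force: [-11.2, -3.3, 17.4]
opening: 0.0009
grip_force: 9.0
time: 12.72
tool_pos: [0.4883, 0.0219, 0.2001]
tool_rot: [3.141, -0.007, -2.906]
contact_force: [-13.1, -4.6, 20.7]
opening: 0.0003
grip_force: 10.3
```

```bash
python3 -m crank '[[-1,-0.4,0,-0.2,0],[-1,-0.8,0,-0.4,0],[-1,-1.2,0,-0.4,0],[-1,-1.2,0,-0.4,0],[-1,-1.2,0,-0.4,0],[-1,-1.2,0,-0.4,0],[-1,-1.2,0,-0.4,0]]'
python3 - <<'E'
from h import *
from cell import telemetry
p,d=vision.read_camera("scene");im=p[:,:,::-1]
cv2.imwrite("pics/crop6.png",cv2.resize(im[195:245,285:345],None,fx=12,fy=12,interpolation=cv2.INTER_CUBIC))
s=telemetry.observe();print(s["contact_force"],s["tool_rot"],s["tool_pos"])
E
```

```text
time: 13.3
tool_pos: [0.4905, 0.0224, 0.2002]
tool_rot: [3.141, -0.004, -2.906]
contact_force: [-7.8, -2.7, 11.2]
opening: 0.0005
grip_force: 7.1
[-7.34558188 -2.4406158  12.13886512] [ 3.14107692 -0.00365403 -2.90590637] [0.49049088 0.02244657 0.20023626]
```

View pics/crop6.png

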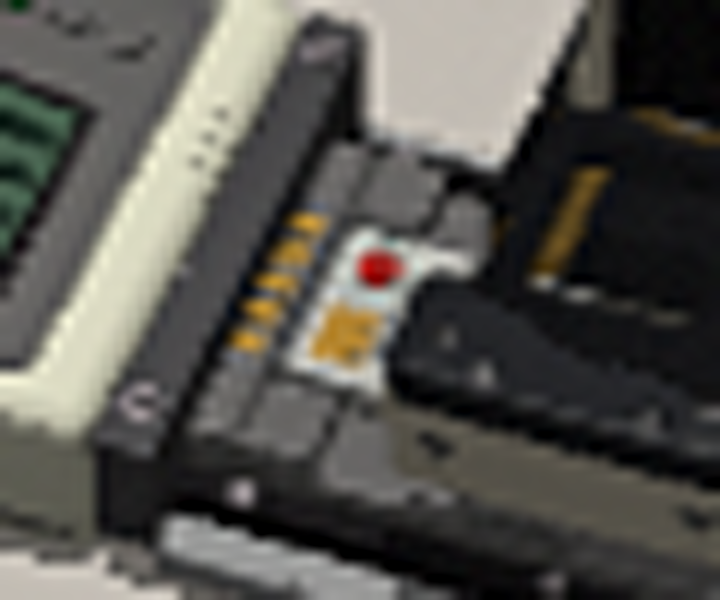

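```bash
python3 -m crank '[[-1,-0.4,0,0,0],[-1,-0.8,0,0,0],[-1,-1.2,0,0,0],[-1,-1.5,0,0,0],[-1,-1.5,0,0,0],[-1,-1.5,0,0,0]]';python3 -m crank '[[-1,-0.4,0,0,0],[-1,-0.8,0,0,0],[-1,-1.2,0,0,0],[-1,-1.5,0,0,0],[-1,-1.5,0,0,0],[-1,-1.5,0,0,0]]'
```

```text
time: 13.85
tool_pos: [0.491, 0.0225, 0.2003]
tool_rot: [3.141, -0.007, -2.906]
contact_force: [-12.7, -5.6, 16.3]
opening: 0.0008
grip_force: 10.4
time: 14.35
tool_pos: [0.4916, 0.0226, 0.2003]
tool_rot: [3.14, -0.01, -2.905]
contact_force: [-17.6, -7.8, 21.3]
opening: 0.0001
grip_force: 13.6
```

```bash
python3 -m crank '[[-1,0,0,-0.2,0],[-1,0,0,-0.4,0],[-1,0,0,-0.6,0],[-1,0,0,-0.8,0],[-1,0,0,-1,0],[-1,0,0,-1,0],[-1,0,0,-1,0],[-1,0,0,-1,0]]'
python3 - <<'E'
from h import *
np.set_printoptions(precision=4,suppress=True)
g=lambda p:crop(p,285,195,12)
o=np.array([np.cos(np.radians(13.4)),np.sin(np.radians(13.4))])
r=plane("scene",g([(190,430),(328,145)]),.029);f=plane("scene",g([(180,400),(360,50)]),.042)
print(r,f,r[:,:2]@o,f[:,:2]@o)
E
```

```text
time: 15.02
tool_pos: [0.4916, 0.0226, 0.2003]
tool_rot: [3.14, -0.01, -2.906]
contact_force: [-14.4, -8.5, 11.3]
opening: 0.0006
grip_force: 10.5
[[0.5752 0.0883 0.029 ]
 [0.5972 0.0028 0.029 ]] [[ 0.5753  0.0915  0.042 ]
 [ 0.6008 -0.0151  0.042 ]] [0.58   0.5816] [0.5808 0.5809]
```

```bash
python3 -m crank '[[-1,0,-0.2,0.2,0],[-1,0,-0.4,0.4,0],[-1,0,-0.5,0.5,0],[-1,0,-0.5,0.5,0],[-1,0,-0.5,0.5,0],[-1,0,-0.5,0.5,0],[-1,0,-0.5,0.5,0],[-1,0,-0.5,0.5,0]]'
```

```text
time: 15.68
tool_pos: [0.4916, 0.0225, 0.2003]
tool_rot: [3.14, -0.01, -2.906]
contact_force: [-15.9, -5.5, 16.7]
opening: 0.0005
grip_force: 11.9
```

```bash
python3 -m crank '[[-1,0,0,0,0],[-1,0,0,0,0],[-1,0,0,0,0],[-1,0,0,0,0]]'; python3 -c "
from cell import ticket
print(ticket.hand_in())"
```

```text
time: 16.02
tool_pos: [0.4916, 0.0225, 0.2003]
tool_rot: [3.14, -0.01, -2.906]
contact_force: [-16.6, -5.9, 16.6]
opening: 0.0004
grip_force: 11.9
the job is handed in; nothing more can be done
None
```

I handed the job in at 16 s (no verdict came back), with the cartridge lying in the carrier's pocket, the carrier against the fence as far as the camera shows (about 1 mm), and the fingers still pressing the ledge at about 17 N down and 17 N forward.

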